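# Latch the microscope's filter slide and start the excitation light

### The arm

A 6-joint arm with a two-finger parallel gripper is mounted at the origin on the work surface. World frame = base frame: x ahead of the robot, y to its left, z up, the work surface at z = 0. Lengths are in mm, angles in rad, forces in N, time in s.
With the tool pointing down it reaches from about 350 to 875 mm from the base axis. Payload 4.2 kg.
Tool frame: the origin (TCP) lies at the very end of the fingers, on their centre line; the grasp point (between the pads) lies 19 mm behind it; y points along the fingers, z is the direction in which the jaws open and shut, and the axes are right-handed (so a half turn about y gives the same grasp; the last joint's range is limited). The gripper opens to 85 mm and grips with 20 to 120 N. Pads are 22 mm wide; open, the fingers measure 114 mm over their backs; the gripper's body (76 mm by 85 mm) begins 54 mm behind the grasp point. The pads swing forward as they close: fully open they stand 13 mm farther back than shut.
Start: joints at [-0.908, 0.385, 0.008, 0, -1.194, -0.259], TCP at [245.585, -574.706, 231.312] pointing down, gripper open.
Joint ranges: [-3.14, 3.14], [-1.21, 2.06], [-1.07, 1.41], [-3.16, 2.05], [-2.99, -0.16], [-3.1, 3.1]. Speed limits (rad/s): [2.79, 2.79, 3.14, 3.14, 3.14, 3.14].

### API

Orientations are given as a unit quaternion [x, y, z, w].
In Python, from bench import arm gives the robot as it stands.
- The arm moves only by the shell command python3 -m creep 'ROWS'. ROWS is JSON, a list of rows, each an object with "delta_pos": the shift along the tool's x, y, z in mm, a list of three; "rot": the turn, a rotation vector about the tool's x, y, z in rad, a list of three; "jaw": the finger opening in mm, from 0 to 85.4. A call has exactly 10 rows; each row shifts and turns the commanded pose from where the row before left it, along the tool's axes as they then stand; what a row does not reach is not made up. A row lasts 1/12 s, in which the tool goes at most 41.7 mm and 7.16 degrees, less where a joint would pass 70% of its speed; a pose out of reach is approached as far as the arm can. A call is refused whole if a number of a shift passes 41.7 or a number of a turn 0.125, either way. A call with a gripper value outside its range is refused whole. The fingers move at their own pace and stop on an object; the grip force is fixed at half the most. Time passes only in rows, so rows that do not move let the fingers close, or fill a call up. It gives the time, the measured TCP pose, the force and the opening at its end, in the units of the state.
- arm.read_state(): the state, without advancing time (a new reading comes with each control period).
- arm.get_image(name): name is "side" or "top"; returns the picture (420x560x3 uint8, red, green, blue); there is no depth.
- arm.calibration(name): a dict with "intrinsics" (3x3 intrinsics, pixels), "R" (3x3) and "t" (3): a world point X has camera coordinates R X + t. Camera axes: x right, y down, z forward; pixel columns grow to the right and rows downward; lengths in mm; the calibration is good to about 2 mm. A picture is of the moment at which its call begins. calibration takes no time and is no camera call.
- arm.job_done(): hands the job in, once; it reports no verdict.
Trained networks look in the newest picture that a camera, given by its name, has taken for a name from the list of things; names that differ only in an ending like _2 or _b are one class to them, and where a whole thing is asked for, a point or a joint stands for the part that bears it (a point fixed in the world has none). Each returns a list of dicts, best first, with "p" (0 to 1); they miss things now and then, are a little off and sometimes report something else, mostly with a low value. They report only what shows in the picture. A call takes as long as a camera call.
- arm.find_in(camera, target): "location" ([column, row] in pixels, amid what is visible of it).
- arm.masks_of(camera, target): "pixels" (420x560 bool, what is visible of it) and "location" ([column, row] in pixels, amid what is visible of it).
The state is a dict: "clock": time; "joints": joint angles; "joint_vel": joint speeds; "joint_efforts": joint torques, N m; "position": TCP position; "ee_rot": TCP orientation; "contact_force": force on the tool from outside, world axes, zero at the start; "wrist_torque": the same for the moment, N m; "gripper_width": finger opening in mm.
Only numpy, scipy, OpenCV 4.12 (cv2) and the standard library are available. Lean on these libraries where they do the work, as an engineer would, in place of code of your own. Each camera call takes 0.05 s, during which the arm holds its last target. There are 200 camera calls.

### The job

Set the inverted microscope up for green fluorescence: with the fingertips, push its sprung filter slide in by the orange end pad, past the first stop only, and let go so that it comes back and locks at the middle position, not at the far one. Once it is locked, press the blue key on the light controller, let it come up again and move clear. Only touch and push: do not pull the plunger knob on the slide's guide, and leave the culture plate and everything else on the bench where they are.

Things in the scene. Friction and masses are not known exactly. Their poses are not given: they have to be found in the camera images.
- microscope: White inverted microscope, fixed, 0.52 m tall. Origin on the bench under the optical axis; x from the eyepieces (reach x -305 mm, z 320) to the lamp pillar, y to its left, where the filter slide comes out, z up. Body y -90..90; black stage x -125..125, y -110..110, top z 225; blue camera box x -187..-129, y 90..179, top z 86; focus knob x -75, y to 128, top z 72 (mm).
- push_face (a point): Centre of the outer face of the slide's orange end pad; moves with it; axes parallel to the microscope's. Pad 44 mm wide (x), 36 high (z 90..126), 10 thick; the face looks to +y. Behind it runs a bar 34 mm wide, 22 high. Slide out: face at x 0, y 262, z 108 mm in the microscope's frame. Push it along the microscope's -y.
- slide (a joint): Filter slide, m: 0 = out (start), grows as it is pushed in, 0.066 = end of travel. A spring drives it out: 3 N at 0, 6 N at 0.030; a tooth adds about 3 N. Let go from beyond 0.031 it comes back and locks at 0.0295 (middle, green filter); let go below 0.025 it springs out. Beyond about 0.056 it locks at 0.0595 (far) for good. Push it to between 0.036 and 0.050.
- plunger (a joint): Lift in m of the sprung index plunger (black knob, steel stop pin 8 mm thick) on the slide's guide: 0 = down; the pin rides up about 0.006 over each tooth and drops again. Green dots on the bar mark the tooth of the middle position, red dots that of the far one.
- stop_pin (a point): Foot of the plunger's stop pin when down, fixed at x 0, y 145, z 119.5 mm of the microscope. The pin drops behind saw teeth on the slide's bar. The slide's open-topped guide covers x -31..31, y 40..165, z 60..131 mm; the plunger's bridge on it reaches z 141, its black knob (22 mm across) z 169 mm when down.
- controller: Excitation-light controller, fixed to the bench: grey box 150 (x) x 105 (y) x 55 mm high, origin on the bench under its centre, with a grey dial (x +38 mm, top 72 mm above the bench) that has no part in the job and the blue key at x -35 mm.
- light_key_top (a point): Centre of the top of the blue round key (22 mm across, in a grey collar 38 mm across and 12 mm high), 73 mm above the bench when up; it is pressed straight down.
- light_key (a joint): Depth of the key in m: 0 = up, 0.005 = fully down. It springs up again; force 1.2 N at first, 4 N when fully down. A press counts from 0.0035.
- well_plate: Clear 24-well culture plate with lid, 128 x 86 x 20.5 mm, loose on the microscope's stage. Origin under its centre. To stay where it is.
- petri_dishes: Two stacked clear 60 mm dishes, together 60 mm across and 31 mm high, loose on the bench beside the slide. Origin under the centre. To stay where they are.
- oil_bottle: Small amber bottle of immersion oil, 29 mm across, 62 mm high, loose beside the slide. Origin under the centre. To stay where it is.
- slide_box: Green box for glass slides, 87 x 102 x 35 mm, loose. Origin under the centre. To stay where it is.
- tube_rack: White rack 75 x 190 x 45 mm with capped tubes up to 96 mm, one loose body. Origin under the centre. To stay where it is.
- medium_bottle: Round bottle of pink medium with a blue cap, 72 mm across, 150 mm high, loose. Origin under the centre. To stay where it is.
- tip_box: White pipette-tip box, 122 x 84 x 85 mm, loose. Origin under the centre. To stay where it is.

How it is judged:
By the outcome, as a careful person would: the job done as asked, in the order asked, and still so for the second after the job is handed in, with the robot touching nothing.
It also fails if it takes over 42 s, if anything falls off the work surface, if the arm or the gripper's body presses on something with over 40 N, if the wrist force passes 120 N, or if a joint passes its speed limit or range.

## Working session

There is one attempt and no reset: what is moved stays moved. The work goes in short steps, Python scripts to look and compute and a shell command to move; the robot and the scene stay as the last step left them, time stands still between calls to the robot, and variables do not carry over. Pictures are saved under pics/ and viewed, about 8 in all and at most 12, crops included, and the job is handed in when it is done.

```bash
mkdir -p pics; ls; cat > h.py <<'E'
from bench import arm
import numpy as np, cv2
from scipy.spatial.transform import Rotation as Ro
def snap(n,f):
    im=arm.get_image(n); cv2.imwrite('pics/'+f,cv2.cvtColor(im,cv2.COLOR_RGB2BGR)); return im
def proj(n,X):
    c=arm.calibration(n); p=np.array(c['intrinsics'])@(np.array(c['R'])@np.array(X,float)+np.array(c['t'])); return p[:2]/p[2]
def atz(n,uv,z):
    c=arm.calibration(n); R=np.array(c['R']);t=np.array(c['t'])
    d=R.T@np.linalg.inv(np.array(c['intrinsics']))@np.array([*uv,1.]); o=-R.T@t
    return o+d*(z-o[2])/d[2]
E
python3 - <<'E'
from h import *
a=snap('side','s0.png');b=snap('top','t0.png')
for n in('side','top'):
    c=arm.calibration(n); R=np.array(c['R']); print(n,'cam at',-R.T@np.array(c['t']),'f',c['intrinsics'][0][0],'fwd',R[2])
    for o in('microscope','push_face','light_key_top','controller','plunger','petri_dishes','oil_bottle','well_plate','slide_box','tube_rack','medium_bottle','tip_box'):
        r=arm.find_in(n,o)
        print(n,o,[(np.round(x['location'],1).tolist(),round(x['p'],2)) for x in r[:2]])
s=arm.read_state();print(s)
print(Ro.from_quat(s['ee_rot']).as_matrix().round(3))
E
```

```text
pics
side cam at [ 406.18848718  942.08136452 1016.83747144] f 463.54493111209047 fwd [ 0.13185265 -0.70269874 -0.69916332]
side microscope [([317.4, 110.1], 0.82)]
side push_face [([316.8, 167.9], 0.62)]
side light_key_top [([308.4, 269.5], 0.38)]
side controller [([299.7, 275.7], 0.71)]
side plunger [([318.5, 136.3], 0.53), ([303.7, 269.0], 0.38)]
side petri_dishes [([341.1, 360.2], 0.66), ([360.8, 197.8], 0.58)]
side oil_bottle [([314.5, 91.5], 0.21)]
side well_plate [([312.5, 91.2], 0.6)]
side slide_box [([315.7, 109.1], 0.73), ([233.3, 218.6], 0.65)]
side tube_rack [([343.5, 360.0], 0.72), ([205.3, 283.6], 0.67)]
side medium_bottle [([339.9, 362.8], 0.71)]
side tip_box [([222.0, 355.4], 0.72)]
top cam at [ 411.85951969   31.40413814 1381.27202689] f 398.75866678922773 fwd [ 0.12970015  0.01302127 -0.99146776]
top microscope [([440.2, 219.5], 0.6)]
top push_face [([362.2, 236.3], 0.76)]
top light_key_top []
top controller [([242.8, 233.5], 0.95)]
top plunger []
top petri_dishes [([345.7, 274.8], 0.61), ([296.8, 170.3], 0.54)]
top oil_bottle []
top well_plate [([429.4, 216.7], 0.8
[... 245 characters left out ...]
 1.73092573e-05,
       -1.19402359e+00, -2.58608628e-01]), 'joint_vel': array([-1.68359759e-03, -4.80978909e-05, -1.62152949e-03, -1.95604159e-04,
       -2.54793739e-04, -1.45032028e-03]), 'joint_efforts': array([ 2.35375874e-04, -3.92095828e+01,  1.88617283e+01,  4.19080809e+00,
       -3.34865435e-04,  2.19584649e-06]), 'position': array([ 245.56152808, -574.72655861,  231.32758763]), 'ee_rot': array([ 0.69275133,  0.14177548, -0.14178396, -0.69274282]), 'contact_force': array([-0.40850362, -0.07039022,  0.03236439]), 'wrist_torque': array([-0.01394678,  0.0088256 ,  0.06472629]), 'gripper_width': 85.47932813598601}
[[ 0.92  -0.    -0.393]
 [ 0.393 -0.     0.92 ]
 [-0.    -1.    -0.   ]]
```

View pics/s0.png

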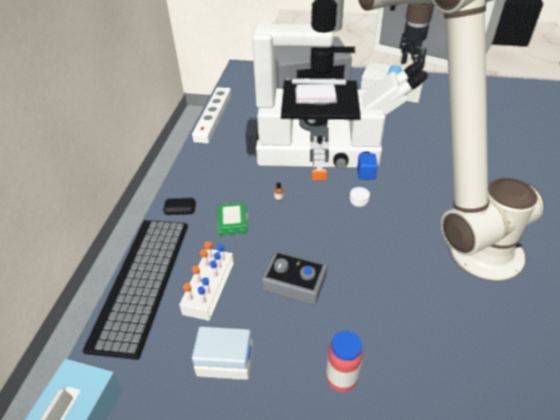

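View pics/t0.png

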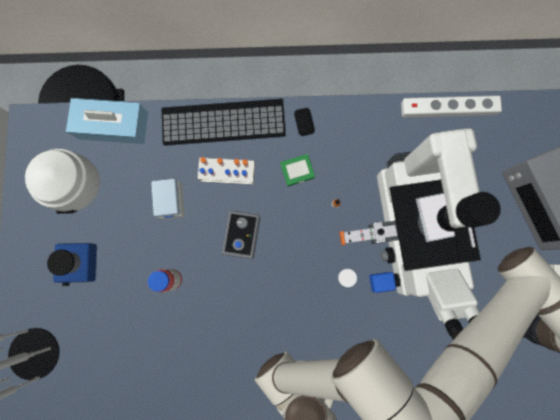

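The side view shows the orange pad near (319,175) and the key near (308,272). The top view shows the pad near (343,238), the key near (238,244), and the dishes and oil bottle on either side of the pad. Next I'll take enlarged crops for the fits.

```bash
python3 - <<'E'
from h import *
a=cv2.imread('pics/t0.png');b=cv2.imread('pics/s0.png')
A=cv2.resize(a[160:310,325:485],None,fx=5,fy=5,interpolation=cv2.INTER_CUBIC)[:600] 
A=cv2.resize(a[165:315,320:480],None,fx=3.9,fy=3.9,interpolation=cv2.INTER_CUBIC)
B=cv2.resize(b[60:210,240:400],None,fx=3.9,fy=3.9,interpolation=cv2.INTER_CUBIC)
cv2.imwrite('pics/c_t.png',A);cv2.imwrite('pics/c_s.png',B)
for n,im in(('top',a),('side',b)):
    h=cv2.cvtColor(im,cv2.COLOR_BGR2HSV)
    for nm,lo,hi in(('orange',(4,180,150),(16,255,255)),('blue',(100,140,60),(125,255,255))):
        k,l,st,ce=cv2.connectedComponentsWithStats(cv2.inRange(h,lo,hi))
        for i in range(1,k):
            if st[i,4]>15: print(n,nm,st[i],ce[i].round(1))
E
```

```text
top blue [236 242   5   5  23] [237.8 244. ]
top blue [ 54 244  42  39 957] [ 79.1 262.6]
top blue [148 272  21  19 320] [157.7 280.8]
top blue [370 272  26  21 449] [382.4 281.9]
side orange [313 172  13   8  91] [319.1 175.1]
side orange [206 243   4   5  20] [207.5 245. ]
side orange [202 250   4   6  21] [203.5 252.9]
side orange [193 267   6   6  24] [195.5 269.6]
side orange [185 284   5   6  25] [186.9 287. ]
side blue [358 153  19  27 457] [366.9 166.4]
side blue [217 244   7   7  37] [220.4 247.2]
side blue [215 253   5   6  25] [216.8 255.6]
side blue [211 261   5   6  26] [213.  263.5]
side blue [304 266   7   8  46] [307.2 269.8]
side blue [202 278   6   7  30] [204.9 280.8]
side blue [199 287   5   7  31] [201. 290.]
side blue [332 331  30  29 695] [346.3 344.7]
```

View pics/c_t.png

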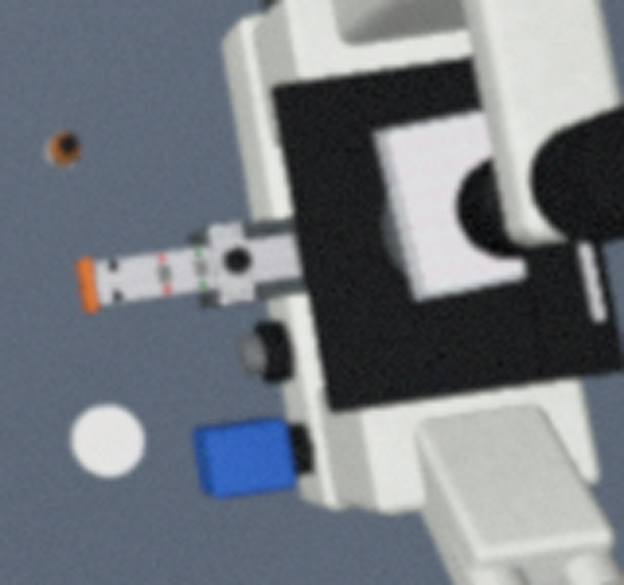

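View pics/c_s.png

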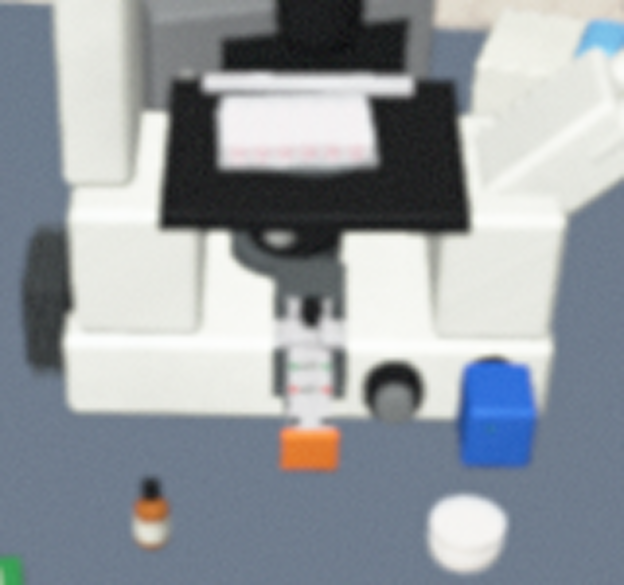

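```bash
cat > fit.py <<'E'
from h import *
from scipy.optimize import least_squares
T=[((275,88),(125,110,225)),((333,410),(-125,110,225)),((621,370),(-125,-110,225)),((78,260),(22,262,126)),((88,312),(-22,262,126)),((238,261),(0,145,169)),((195,428),(-129,179,86)),((208,497),(-187,179,86))]
S=[((280,468),(22,262,90)),((338,470),(-22,262,90)),((311,297),(0,145,169))]
L=[('top',(np.array(c)+.5)/3.9-.5+[320,165],P) for c,P in T]+[('side',(np.array(c)+.5)/3.9-.5+[240,60],P) for c,P in S]
def W(p,P): return np.append(p[:2]+Ro.from_euler('z',p[2]).as_matrix()[:2,:2]@np.array(P[:2],float),P[2])
f=lambda p:np.concatenate([proj(n,W(p,P))-u for n,u,P in L])
r=least_squares(f,[440,-450,0.1],loss='soft_l1')
p=r.x
if __name__=='__main__':
    print('pose',p); print(f(p).reshape(-1,2).round(1).tolist())
    print('face',W(p,(0,262,108)),'push dir',W([0,0,p[2]],(0,-1,0)))
    for n,u,z in(('top',(237.8,244),73),('side',(307.2,269.8),73),('top',(345.7,274.8),31),('top',(241,223),72)):print(n,u,atz(n,u,z).round(1))
    print('oil',atz('top',((64.5)/3.9-.4+320,148/3.9-.4+165),62).round(1),'dish',atz('top',(108/3.9-.4+320,440/3.9-.4+165),31).round(1))
    for n,u,z in(('top',(163,279),150),('top',(168,198),85),('top',(226,170),96),('top',(298,170),35)):print(atz(n,u,z).round(0))
E
python3 fit.py
```

```text
pose [ 526.16779205 -388.17370044 -156.96095737]
[[-0.6, -1.3], [-0.3, 1.3], [2.0, 0.7], [0.1, -0.6], [-0.3, -0.1], [0.1, -0.4], [1.7, 0.3], [1.4, 0.9], [-0.3, 1.4], [-0.6, 1.2], [-0.2, 1.4]]
face [ 495.14779375 -128.01651775  108.        ] push dir [ 0.11839694 -0.99296635  0.        ]
top (237.8, 244) [485.  203.4  73. ]
side (307.2, 269.8) [485.6 201.9  73. ]
top (345.7, 274.8) [ 376.8 -151.4   31. ]
top (241, 223) [554.2 192.6  72. ]
oil [ 616.8 -125.1   62. ] dish [ 368.  -156.4   31. ]
[379. 423. 150.]
[642. 432.  85.]
[729. 238.  96.]
[738.  -1.  35.]
```

```bash
python3 -m creep '[{"delta_pos":[0,-17,0],"rot":[0,0.0285,0],"jaw":0},{"delta_pos":[0,-17,0],"rot":[0,0.0285,0],"jaw":0},{"delta_pos":[0,-17,0],"rot":[0,0.0285,0],"jaw":0},{"delta_pos":[0,-17,0],"rot":[0,0.0285,0],"jaw":0},{"delta_pos":[0,-17,0],"rot":[0,0.0285,0],"jaw":0},{"delta_pos":[0,-17,0],"rot":[0,0.0285,0],"jaw":0},{"delta_pos":[0,-17,0],"rot":[0,0.0285,0],"jaw":0},{"delta_pos":[0,-17,0],"rot":[0,0.0285,0],"jaw":0},{"delta_pos":[0,-17,0],"rot":[0,0.0285,0],"jaw":0},{"delta_pos":[0,-17,0],"rot":[0,0.0285,0],"jaw":0}]'
python3 -m creep '[{"delta_pos":[9.3,0,31.6],"rot":[0,0,0],"jaw":0},{"delta_pos":[9.3,0,31.6],"rot":[0,0,0],"jaw":0},{"delta_pos":[9.3,0,31.6],"rot":[0,0,0],"jaw":0},{"delta_pos":[9.3,0,31.6],"rot":[0,0,0],"jaw":0},{"delta_pos":[9.3,0,31.6],"rot":[0,0,0],"jaw":0},{"delta_pos":[9.3,0,31.6],"rot":[0,0,0],"jaw":0},{"delta_pos":[9.3,0,31.6],"rot":[0,0,0],"jaw":0},{"delta_pos":[9.3,0,31.6],"rot":[0,0,0],"jaw":0},{"delta_pos":[9.3,0,31.6],"rot":[0,0,0],"jaw":0},{"delta_pos":[9.3,0,31.6],"rot":[0,0,0],"jaw":0}]'
python3 -c "
from h import *
print(Ro.from_quat(arm.read_state()['ee_rot']).as_matrix().round(3))"
```

```text
clock: 2.13
position: [245.5, -574.6, 402.2]
ee_rot: [0.706, 0.042, -0.041, -0.706]
contact_force: [-1.4, 0.1, -1.2]
gripper_width: -0.1
clock: 2.97
position: [300.1, -248.5, 401.5]
ee_rot: [0.706, 0.042, -0.041, -0.706]
contact_force: [1.3, 0.3, -0.0]
gripper_width: 0.1
[[ 0.993  0.001 -0.118]
 [ 0.118 -0.     0.993]
 [ 0.001 -1.    -0.   ]]
```

```bash
python3 -m creep '[{"delta_pos":[20.9,0,15],"rot":[0,0,0],"jaw":0},{"delta_pos":[20.9,0,15],"rot":[0,0,0],"jaw":0},{"delta_pos":[20.9,0,15],"rot":[0,0,0],"jaw":0},{"delta_pos":[20.9,0,15],"rot":[0,0,0],"jaw":0},{"delta_pos":[20.9,0,15],"rot":[0,0,0],"jaw":0},{"delta_pos":[20.9,0,15],"rot":[0,0,0],"jaw":0},{"delta_pos":[20.9,0,15],"rot":[0,0,0],"jaw":0},{"delta_pos":[20.9,0,15],"rot":[0,0,0],"jaw":0},{"delta_pos":[20.9,0,15],"rot":[0,0,0],"jaw":0},{"delta_pos":[20.9,0,15],"rot":[0,0,0],"jaw":0}]'
python3 -m creep '[{"delta_pos":[0,33,0],"rot":[0,0,0],"jaw":0},{"delta_pos":[0,33,0],"rot":[0,0,0],"jaw":0},{"delta_pos":[0,33,0],"rot":[0,0,0],"jaw":0},{"delta_pos":[0,33,0],"rot":[0,0,0],"jaw":0},{"delta_pos":[0,33,0],"rot":[0,0,0],"jaw":0},{"delta_pos":[0,33,0],"rot":[0,0,0],"jaw":0},{"delta_pos":[0,33,0],"rot":[0,0,0],"jaw":0},{"delta_pos":[0,33,0],"rot":[0,0,0],"jaw":0},{"delta_pos":[0,33,0],"rot":[0,0,0],"jaw":0},{"delta_pos":[0,4,0],"rot":[0,0,0],"jaw":0}]'
python3 - <<'E'
from h import *
b=snap('side','s1.png');a=snap('top','t1.png')
f=lambda im,x,y:cv2.resize(im[y:y+100,x:x+100],(400,400),interpolation=cv2.INTER_CUBIC)
cv2.imwrite('pics/c1.png',cv2.cvtColor(np.hstack([f(a,300,180),f(b,270,110)]),cv2.COLOR_RGB2BGR))
print(arm.read_state()['position'],arm.read_state()['contact_force'])
E
```

```text
clock: 3.8
position: [490.9, -75.2, 401.5]
ee_rot: [-0.706, -0.042, 0.042, 0.706]
contact_force: [0.2, -1.3, 0.7]
gripper_width: -0.3
clock: 4.63
position: [486.1, -76.5, 95.3]
ee_rot: [-0.706, -0.037, 0.045, 0.706]
contact_force: [-1.3, 0.5, -0.4]
gripper_width: -0.3
[489.80720028 -76.40220612  99.71816718] [ 0.6419327  -0.2905656  -0.17242454]
```

View pics/c1.png

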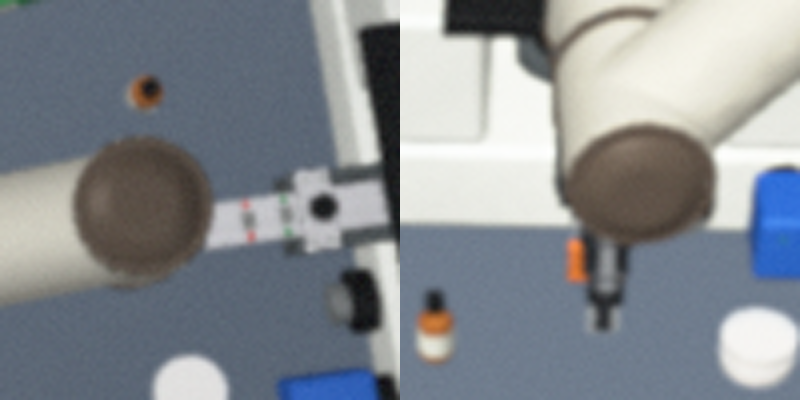

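The crop shows the closed fingers in front of the pad, with the tip at about (321,191) in the side view. The dishes and bottle are well clear. I'll approach to just short of contact.

```bash
python3 -c "
from h import *
print(proj('side',[489.8,-76.4,99.7]),proj('side',[489.8,-76.4+14,99.7]))"
python3 -m creep '[{"delta_pos":[0,0,-3.2],"rot":[0,0,0],"jaw":0},{"delta_pos":[0,0,-3.2],"rot":[0,0,0],"jaw":0},{"delta_pos":[0,0,-3.2],"rot":[0,0,0],"jaw":0},{"delta_pos":[0,0,-3.2],"rot":[0,0,0],"jaw":0},{"delta_pos":[0,0,-3.2],"rot":[0,0,0],"jaw":0},{"delta_pos":[0,0,-3.2],"rot":[0,0,0],"jaw":0},{"delta_pos":[0,0,-3.2],"rot":[0,0,0],"jaw":0},{"delta_pos":[0,0,-3.2],"rot":[0,0,0],"jaw":0},{"delta_pos":[0,0,-3.2],"rot":[0,0,0],"jaw":0},{"delta_pos":[0,0,-1.2],"rot":[0,0,0],"jaw":0}]'
```

```text
[318.33494236 190.17327528] [317.78925233 193.33615016]
clock: 5.57
position: [493.8, -106.5, 100.2]
ee_rot: [0.706, 0.042, -0.042, -0.706]
contact_force: [0.2, -0.2, -0.4]
gripper_width: -0.3
```

```bash
python3 -m creep '[{"delta_pos":[0,0,-1],"rot":[0,0,0],"jaw":0},{"delta_pos":[0,0,-1],"rot":[0,0,0],"jaw":0},{"delta_pos":[0,0,-1],"rot":[0,0,0],"jaw":0},{"delta_pos":[0,0,-1],"rot":[0,0,0],"jaw":0},{"delta_pos":[0,0,-1],"rot":[0,0,0],"jaw":0},{"delta_pos":[0,0,-1],"rot":[0,0,0],"jaw":0},{"delta_pos":[0,0,-1],"rot":[0,0,0],"jaw":0},{"delta_pos":[0,0,0],"rot":[0,0,0],"jaw":0},{"delta_pos":[0,0,0],"rot":[0,0,0],"jaw":0},{"delta_pos":[0,0,0],"rot":[0,0,0],"jaw":0}]'
```

```text
clock: 6.4
position: [494.6, -112.9, 100.3]
ee_rot: [-0.706, -0.042, 0.042, 0.706]
contact_force: [0.5, 0.1, -0.0]
gripper_width: 0.1
```

```bash
python3 -m creep '[{"delta_pos":[0,0,-1],"rot":[0,0,0],"jaw":0},{"delta_pos":[0,0,-1],"rot":[0,0,0],"jaw":0},{"delta_pos":[0,0,-1],"rot":[0,0,0],"jaw":0},{"delta_pos":[0,0,-1],"rot":[0,0,0],"jaw":0},{"delta_pos":[0,0,-1],"rot":[0,0,0],"jaw":0},{"delta_pos":[0,0,0],"rot":[0,0,0],"jaw":0},{"delta_pos":[0,0,0],"rot":[0,0,0],"jaw":0},{"delta_pos":[0,0,0],"rot":[0,0,0],"jaw":0},{"delta_pos":[0,0,0],"rot":[0,0,0],"jaw":0},{"delta_pos":[0,0,0],"rot":[0,0,0],"jaw":0}]'
```

```text
clock: 7.23
position: [495.2, -117.7, 100.3]
ee_rot: [-0.706, -0.042, 0.042, 0.706]
contact_force: [0.5, 3.3, 1.1]
gripper_width: -0.3
```

```bash
python3 -m creep '[{"delta_pos":[0,0,-3.5],"rot":[0,0,0],"jaw":0},{"delta_pos":[0,0,-3.5],"rot":[0,0,0],"jaw":0},{"delta_pos":[0,0,-3.5],"rot":[0,0,0],"jaw":0},{"delta_pos":[0,0,-3.5],"rot":[0,0,0],"jaw":0},{"delta_pos":[0,0,-3.5],"rot":[0,0,0],"jaw":0},{"delta_pos":[0,0,-3.5],"rot":[0,0,0],"jaw":0},{"delta_pos":[0,0,-3.5],"rot":[0,0,0],"jaw":0},{"delta_pos":[0,0,-3.5],"rot":[0,0,0],"jaw":0},{"delta_pos":[0,0,0],"rot":[0,0,0],"jaw":0},{"delta_pos":[0,0,0],"rot":[0,0,0],"jaw":0}]'
```

```text
clock: 8.07
position: [498.6, -146.3, 100.3]
ee_rot: [0.706, 0.042, -0.042, -0.706]
contact_force: [-0.7, 1.0, 0.2]
gripper_width: -0.1
```

```bash
python3 -m creep '[{"delta_pos":[0,0,-2],"rot":[0,0,0],"jaw":0},{"delta_pos":[0,0,-2],"rot":[0,0,0],"jaw":0},{"delta_pos":[0,0,-2],"rot":[0,0,0],"jaw":0},{"delta_pos":[0,0,-2],"rot":[0,0,0],"jaw":0},{"delta_pos":[0,0,-2],"rot":[0,0,0],"jaw":0},{"delta_pos":[0,0,-2],"rot":[0,0,0],"jaw":0},{"delta_pos":[0,0,-1],"rot":[0,0,0],"jaw":0},{"delta_pos":[0,0,0],"rot":[0,0,0],"jaw":0},{"delta_pos":[0,0,0],"rot":[0,0,0],"jaw":0},{"delta_pos":[0,0,0],"rot":[0,0,0],"jaw":0}]'
python3 - <<'E'
from h import *
b=snap('side','s2.png');a=snap('top','t2.png')
f=lambda im,x,y:cv2.resize(im[y:y+100,x:x+100],(400,400),interpolation=cv2.INTER_CUBIC)
cv2.imwrite('pics/c2.png',cv2.cvtColor(np.hstack([f(a,320,190),f(b,270,100)]),cv2.COLOR_RGB2BGR))
print(arm.read_state()['position'],arm.read_state()['contact_force'])
E
```

```text
clock: 8.9
position: [500.0, -158.1, 100.3]
ee_rot: [-0.706, -0.042, 0.042, 0.706]
contact_force: [-1.0, 6.8, 1.9]
gripper_width: -0.3
[ 500.01595471 -158.03510903  100.30404463] [-0.57518255  6.74368121  1.9796022 ]
```

View pics/c2.png

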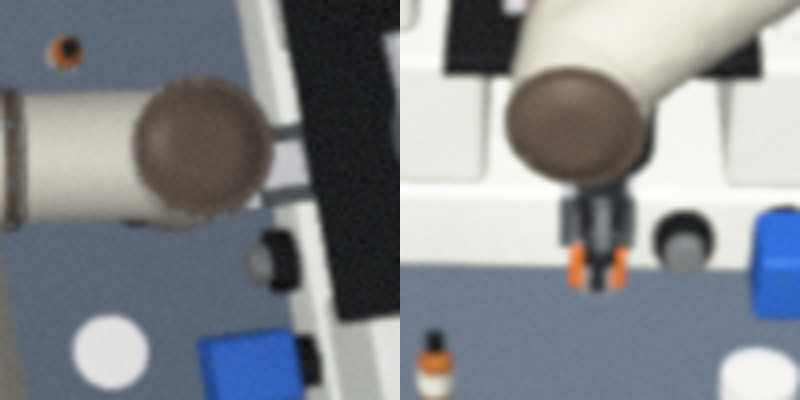

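```bash
cat > sl.py <<'E'
from fit import *
import sys
def orange(f):
    h=cv2.cvtColor(cv2.imread('pics/'+f),cv2.COLOR_BGR2HSV)
    m=cv2.inRange(h,(4,150,110),(18,255,255)); m[:140]=0;m[195:]=0;m[:,:300]=0;m[:,340:]=0
    r,c=np.nonzero(m); return c.min(),c.max(),r.min(),r.max(),len(r)
for f in sys.argv[1:]: print(f,orange(f))
for s in(0,29.5,36,43,50,59.5): print(s,[proj('side',W(p,(x,262-s,z))).round(1).tolist() for x,z in((0,90),(0,126))])
E
python3 sl.py s0.png s2.png
```

```text
s0.png (np.int64(313), np.int64(325), np.int64(171), np.int64(179), 117)
s2.png (np.int64(313), np.int64(325), np.int64(162), np.int64(170), 41)
0 [[318.4, 181.1], [318.8, 172.0]]
29.5 [[318.4, 174.9], [318.8, 165.8]]
36 [[318.4, 173.5], [318.8, 164.5]]
43 [[318.3, 172.1], [318.8, 163.0]]
50 [[318.3, 170.7], [318.8, 161.6]]
59.5 [[318.3, 168.7], [318.7, 159.7]]
```

The pad has moved up 9 px, which is about 43 mm and inside the window. Now I'll release it.

```bash
python3 -m creep '[{"delta_pos":[0,0,3],"rot":[0,0,0],"jaw":0},{"delta_pos":[0,0,3],"rot":[0,0,0],"jaw":0},{"delta_pos":[0,0,3],"rot":[0,0,0],"jaw":0},{"delta_pos":[0,0,3],"rot":[0,0,0],"jaw":0},{"delta_pos":[0,0,4],"rot":[0,0,0],"jaw":0},{"delta_pos":[0,0,8],"rot":[0,0,0],"jaw":0},{"delta_pos":[0,0,16],"rot":[0,0,0],"jaw":0},{"delta_pos":[0,0,20],"rot":[0,0,0],"jaw":0},{"delta_pos":[0,0,20],"rot":[0,0,0],"jaw":0},{"delta_pos":[0,0,20],"rot":[0,0,0],"jaw":0}]'
python3 -m creep '[{"delta_pos":[0,-10,25],"rot":[0,0,0],"jaw":0},{"delta_pos":[0,-10,25],"rot":[0,0,0],"jaw":0},{"delta_pos":[0,-10,25],"rot":[0,0,0],"jaw":0},{"delta_pos":[0,-10,25],"rot":[0,0,0],"jaw":0},{"delta_pos":[0,-10,25],"rot":[0,0,0],"jaw":0},{"delta_pos":[0,-10,25],"rot":[0,0,0],"jaw":0},{"delta_pos":[0,0,0],"rot":[0,0,0],"jaw":0},{"delta_pos":[0,0,0],"rot":[0,0,0],"jaw":0},{"delta_pos":[0,0,0],"rot":[0,0,0],"jaw":0},{"delta_pos":[0,0,0],"rot":[0,0,0],"jaw":0}]'
python3 - <<'E'
from h import *
b=snap('side','s3.png');a=snap('top','t3.png')
f=lambda im,x,y:cv2.resize(im[y:y+100,x:x+100],(400,400),interpolation=cv2.INTER_CUBIC)
cv2.imwrite('pics/c3.png',cv2.cvtColor(np.hstack([f(a,320,190),f(b,270,110)]),cv2.COLOR_RGB2BGR))
print(arm.read_state()['position'],arm.read_state()['contact_force'])
E
python3 sl.py s3.png|head -1
```

```text
clock: 9.83
position: [488.0, -58.8, 100.3]
ee_rot: [0.706, 0.042, -0.042, -0.706]
contact_force: [0.2, -0.8, 0.3]
gripper_width: 0.3
clock: 10.67
position: [469.9, 88.7, 159.7]
ee_rot: [0.706, 0.041, -0.042, -0.706]
contact_force: [-0.0, -1.3, -0.7]
gripper_width: 0.0
[470.15879115  88.62587977 159.77139326] [-0.88853212  0.1294545  -0.07618372]Traceback (most recent call last):
  File "sl.py", line 7, in <module>
    for f in sys.argv[1:]: print(f,orange(f))
                                   ~~~~~~^^^
  File "sl.py", line 6, in orange
    r,c=np.nonzero(m); return c.min(),c.max(),r.min(),r.max(),len(r)
                              ~~~~~^^
    return umr_minimum(a, axis, None, out, keepdims, initial, where)
ValueError: zero-size array to reduction operation minimum which has no identity
```

View pics/c3.png

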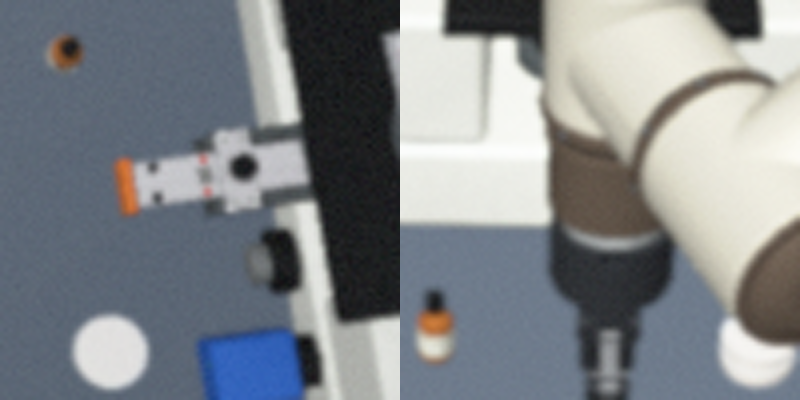

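The slide is locked in the middle. In the top view the pad moved 9.3 px, about 29 mm, and the green dots are at the plunger bridge with the red dots still outside. Next I'll go above the key.

```bash
python3 -m creep '[{"delta_pos":[3.5,0,14],"rot":[0,0,0],"jaw":0},{"delta_pos":[3.5,0,14],"rot":[0,0,0],"jaw":0},{"delta_pos":[3.5,0,14],"rot":[0,0,0],"jaw":0},{"delta_pos":[3.5,0,14],"rot":[0,0,0],"jaw":0},{"delta_pos":[3.5,0,14],"rot":[0,0,0],"jaw":0},{"delta_pos":[3.5,0,14],"rot":[0,0,0],"jaw":0},{"delta_pos":[3.5,0,14],"rot":[0,0,0],"jaw":0},{"delta_pos":[3.5,0,14],"rot":[0,0,0],"jaw":0},{"delta_pos":[0,0,0],"rot":[0,0,0],"jaw":0},{"delta_pos":[0,0,0],"rot":[0,0,0],"jaw":0}]'
python3 -m creep '[{"delta_pos":[0,10,0],"rot":[0,0,0],"jaw":0},{"delta_pos":[0,10,0],"rot":[0,0,0],"jaw":0},{"delta_pos":[0,10,0],"rot":[0,0,0],"jaw":0},{"delta_pos":[0,10,0],"rot":[0,0,0],"jaw":0},{"delta_pos":[0,10,0],"rot":[0,0,0],"jaw":0},{"delta_pos":[0,10,0],"rot":[0,0,0],"jaw":0},{"delta_pos":[0,10,0],"rot":[0,0,0],"jaw":0},{"delta_pos":[0,5,0],"rot":[0,0,0],"jaw":0},{"delta_pos":[0,0,0],"rot":[0,0,0],"jaw":0},{"delta_pos":[0,0,0],"rot":[0,0,0],"jaw":0}]'
python3 - <<'E'
from h import *
b=snap('side','s4.png')
cv2.imwrite('pics/c4.png',cv2.cvtColor(cv2.resize(b[220:320,255:355],(500,500),interpolation=cv2.INTER_CUBIC),cv2.COLOR_RGB2BGR))
P=arm.read_state()['position'];print(P,(proj('side',P)-[255,220])*5,(proj('side',[485,202.5,73])-[255,220])*5)
E
```

```text
clock: 11.6
position: [484.9, 205.3, 160.1]
ee_rot: [0.706, 0.042, -0.043, -0.706]
contact_force: [-1.2, -0.0, -0.4]
gripper_width: -0.0
clock: 12.43
position: [485.0, 204.1, 85.1]
ee_rot: [0.706, 0.042, -0.042, -0.706]
contact_force: [0.0, -0.8, 0.3]
gripper_width: 0.0
[485.30622469 204.37632098  85.53437061] [261.47898731 237.50179745] [262.07610873 250.0460353 ]
```

View pics/c4.png

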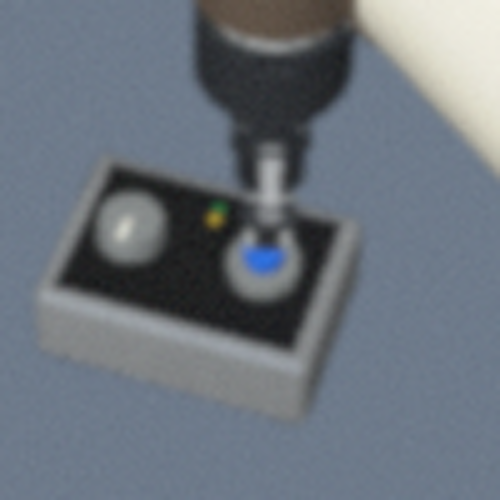

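The tip sits about 3 mm toward -x of the key centre: it is at about (270,240) in the crop and the key is at about (263,258). I'll correct that and press.

```bash
python3 -m creep '[{"delta_pos":[1.5,0,0],"rot":[0,0,0],"jaw":0},{"delta_pos":[1.5,2,0],"rot":[0,0,0],"jaw":0},{"delta_pos":[0,2,0],"rot":[0,0,0],"jaw":0},{"delta_pos":[0,2,0],"rot":[0,0,0],"jaw":0},{"delta_pos":[0,2,0],"rot":[0,0,0],"jaw":0},{"delta_pos":[0,2,0],"rot":[0,0,0],"jaw":0},{"delta_pos":[0,2,0],"rot":[0,0,0],"jaw":0},{"delta_pos":[0,1.5,0],"rot":[0,0,0],"jaw":0},{"delta_pos":[0,0,0],"rot":[0,0,0],"jaw":0},{"delta_pos":[0,0,0],"rot":[0,0,0],"jaw":0}]'
python3 -m creep '[{"delta_pos":[0,0.7,0],"rot":[0,0,0],"jaw":0},{"delta_pos":[0,0.7,0],"rot":[0,0,0],"jaw":0},{"delta_pos":[0,0.7,0],"rot":[0,0,0],"jaw":0},{"delta_pos":[0,0,0],"rot":[0,0,0],"jaw":0},{"delta_pos":[0,0,0],"rot":[0,0,0],"jaw":0},{"delta_pos":[0,0,0],"rot":[0,0,0],"jaw":0},{"delta_pos":[0,0,0],"rot":[0,0,0],"jaw":0},{"delta_pos":[0,0,0],"rot":[0,0,0],"jaw":0},{"delta_pos":[0,0,0],"rot":[0,0,0],"jaw":0},{"delta_pos":[0,0,0],"rot":[0,0,0],"jaw":0}]'
```

```text
clock: 13.32
position: [487.9, 204.5, 72.0]
ee_rot: [0.706, 0.042, -0.042, -0.706]
contact_force: [-0.6, -0.6, 3.3]
gripper_width: 0.1
clock: 14.15
position: [488.0, 204.5, 71.0]
ee_rot: [0.706, 0.042, -0.042, -0.706]
contact_force: [-3.2, -1.1, 10.6]
gripper_width: -0.3
```

```bash
python3 - <<'E'
from h import *
b=snap('side','s5.png'); a=cv2.cvtColor(b,cv2.COLOR_RGB2BGR); o=cv2.imread('pics/s4.png')
f=lambda im:cv2.resize(im[235:295,265:325],(400,400),interpolation=cv2.INTER_CUBIC)
cv2.imwrite('pics/c5.png',np.hstack([f(o),f(a)]))
s=arm.read_state();print(s['position'],s['contact_force'],s['wrist_torque'])
E
```

```text
[487.95946289 204.49551069  70.9736173 ] [-3.96622221 -1.40618657 10.27773065] [-0.26643176  1.14083406 -0.03576202]
```

View pics/c5.png

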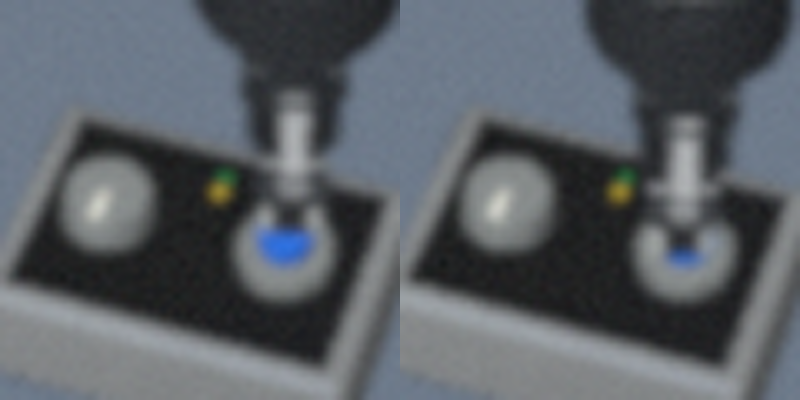

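```bash
python3 -m creep '[{"delta_pos":[0,0.5,0],"rot":[0,0,0],"jaw":0},{"delta_pos":[0,0.5,0],"rot":[0,0,0],"jaw":0},{"delta_pos":[0,0,0],"rot":[0,0,0],"jaw":0},{"delta_pos":[0,0,0],"rot":[0,0,0],"jaw":0},{"delta_pos":[0,0,0],"rot":[0,0,0],"jaw":0},{"delta_pos":[0,0,0],"rot":[0,0,0],"jaw":0},{"delta_pos":[0,0,0],"rot":[0,0,0],"jaw":0},{"delta_pos":[0,0,0],"rot":[0,0,0],"jaw":0},{"delta_pos":[0,0,0],"rot":[0,0,0],"jaw":0},{"delta_pos":[0,0,0],"rot":[0,0,0],"jaw":0}]'
```

```text
clock: 15.03
position: [488.0, 204.5, 70.9]
ee_rot: [0.706, 0.043, -0.042, -0.706]
contact_force: [-4.9, -0.8, 16.2]
gripper_width: -0.1
```

```bash
python3 -m creep '[{"delta_pos":[0,-1,0],"rot":[0,0,0],"jaw":0},{"delta_pos":[0,-1,0],"rot":[0,0,0],"jaw":0},{"delta_pos":[0,-1,0],"rot":[0,0,0],"jaw":0},{"delta_pos":[0,-0.6,0],"rot":[0,0,0],"jaw":0},{"delta_pos":[0,0,0],"rot":[0,0,0],"jaw":0},{"delta_pos":[0,0,0],"rot":[0,0,0],"jaw":0},{"delta_pos":[0,0,0],"rot":[0,0,0],"jaw":0},{"delta_pos":[0,0,0],"rot":[0,0,0],"jaw":0},{"delta_pos":[0,0,0],"rot":[0,0,0],"jaw":0},{"delta_pos":[0,0,0],"rot":[0,0,0],"jaw":0}]'
python3 -m creep '[{"delta_pos":[0,-1,0],"rot":[0,0,0],"jaw":0},{"delta_pos":[0,-0.5,0],"rot":[0,0,0],"jaw":0},{"delta_pos":[0,0,0],"rot":[0,0,0],"jaw":0},{"delta_pos":[0,0,0],"rot":[0,0,0],"jaw":0},{"delta_pos":[0,0,0],"rot":[0,0,0],"jaw":0},{"delta_pos":[0,0,0],"rot":[0,0,0],"jaw":0},{"delta_pos":[0,0,0],"rot":[0,0,0],"jaw":0},{"delta_pos":[0,0,0],"rot":[0,0,0],"jaw":0},{"delta_pos":[0,0,0],"rot":[0,0,0],"jaw":0},{"delta_pos":[0,0,0],"rot":[0,0,0],"jaw":0}]'
```

```text
clock: 15.87
position: [487.9, 204.5, 72.2]
ee_rot: [0.706, 0.042, -0.042, -0.706]
contact_force: [-0.8, -0.2, 3.2]
gripper_width: 0.1
clock: 16.7
position: [487.9, 204.5, 73.8]
ee_rot: [0.706, 0.042, -0.042, -0.706]
contact_force: [-1.0, -0.7, 2.6]
gripper_width: -0.1
```

At 72.2 and 73.8 mm the forces are 3.2 and 2.6 N. That fits the key's spring (0.56 N/mm), so it bottomed at about 71 mm and was fully pressed. Now I'll lift clear.

```bash
python3 -m creep '[{"delta_pos":[0,-2,0],"rot":[0,0,0],"jaw":0},{"delta_pos":[0,-3,0],"rot":[0,0,0],"jaw":0},{"delta_pos":[0,-8,0],"rot":[0,0,0],"jaw":0},{"delta_pos":[0,-15,0],"rot":[0,0,0],"jaw":0},{"delta_pos":[0,-20,0],"rot":[0,0,0],"jaw":0},{"delta_pos":[0,-20,0],"rot":[0,0,0],"jaw":0},{"delta_pos":[0,-20,0],"rot":[0,0,0],"jaw":0},{"delta_pos":[0,-20,0],"rot":[0,0,0],"jaw":0},{"delta_pos":[0,-20,0],"rot":[0,0,0],"jaw":0},{"delta_pos":[0,-20,0],"rot":[0,0,0],"jaw":0}]'
python3 -m creep '[{"delta_pos":[-10,-5,0],"rot":[0,0,0],"jaw":0},{"delta_pos":[-10,-5,0],"rot":[0,0,0],"jaw":0},{"delta_pos":[-10,-5,0],"rot":[0,0,0],"jaw":0},{"delta_pos":[-10,-5,0],"rot":[0,0,0],"jaw":0},{"delta_pos":[-10,-5,0],"rot":[0,0,0],"jaw":0},{"delta_pos":[-5,-5,0],"rot":[0,0,0],"jaw":0},{"delta_pos":[0,0,0],"rot":[0,0,0],"jaw":0},{"delta_pos":[0,0,0],"rot":[0,0,0],"jaw":0},{"delta_pos":[0,0,0],"rot":[0,0,0],"jaw":0},{"delta_pos":[0,0,0],"rot":[0,0,0],"jaw":0}]'
python3 - <<'E'
from h import *
b=snap('side','s6.png');a=snap('top','t6.png')
f=lambda im,x,y,w,h:cv2.resize(im[y:y+h,x:x+w],(400,400),interpolation=cv2.INTER_CUBIC)
cv2.imwrite('pics/c6.png',cv2.cvtColor(np.hstack([f(a,320,190,100,100),f(b,230,90,200,200)]),cv2.COLOR_RGB2BGR))
E
python3 sl.py s6.png|head -3
```

```text
clock: 17.53
position: [487.9, 204.5, 223.5]
ee_rot: [-0.706, -0.042, 0.042, 0.706]
contact_force: [0.7, -0.5, -0.0]
gripper_width: -0.1
clock: 18.37
position: [433.5, 198.0, 251.4]
ee_rot: [0.706, 0.042, -0.042, -0.706]
contact_force: [0.0, -0.1, -0.4]
gripper_width: 0.0
s6.png (np.int64(313), np.int64(319), np.int64(165), np.int64(173), 58)
0 [[318.4, 181.1], [318.8, 172.0]]
29.5 [[318.4, 174.9], [318.8, 165.8]]
```

View pics/c6.png

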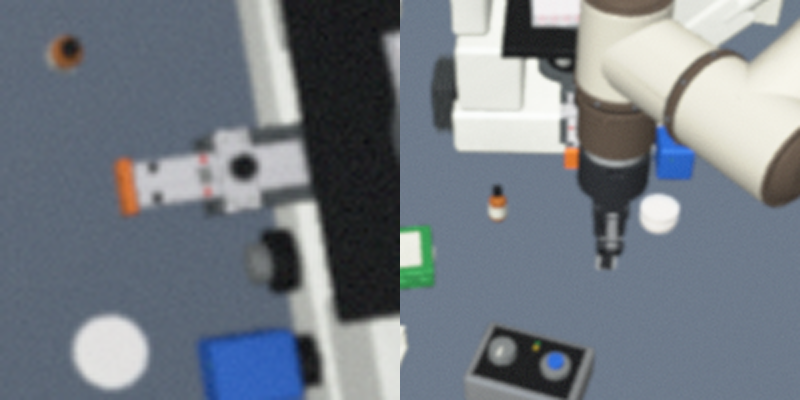

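The slide is still at the middle position (pad rows 165–173, against 165.8–174.9 predicted for 29.5 mm). The key is up, the dishes and oil bottle are where they were, and the arm is clear.

```bash
python3 -c "
from bench import arm
print(arm.job_done())"
```

```text
the job is handed in; nothing more can be done
None
```

The filter slide is locked at the middle (green) position, and the blue key was then pressed and released. I handed the job in at about 18.5 s with the arm clear.

- **Slide:** I pushed the orange pad in about 43 mm with the closed fingertips and let go. The pad came back to about 29 mm in both cameras, with the green dots at the plunger bridge and the red dots still outside. It was still there in the last pictures.
- **Blue key:** It was pressed to its stop, with forces up to about 16 N, and it came up again when I lifted off.
- **Other objects:** The petri dishes and oil bottle showed in the same places in the last pictures. I did not re-check the culture plate, tube rack, medium bottle and tip box, but the fingers and arm were not sent near them.
- **Disagreements:**
  - The key bottomed at a tool height of about 71 mm, where 68 mm was expected. The forces on lifting (3.2 N at 72.2 mm, 2.6 N at 73.8 mm) match the key's spring from a full press, so I took this as a height offset of about 3 mm.
  - The wrist force dipped to 1 N partway through the slide push, then read 6.8 N at the end of the push. I did not look into the dip.

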